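# Roll a bar blank into the V-block and butt it against its stop

### The job

Roll the aluminium bar with the red ends along the boards by its side, gently, until it drops into the groove of the steel V-block; do not pick it up. Then push its end with a fingertip so that it slides along the groove until it butts against the blue stop plate, and leave it lying there. Leave the black bar and everything else where it is.

Things in the scene. Friction and masses are not known exactly. Their poses are not given: they have to be found in the camera images.
- bar: Solid round aluminium bar, 40 mm diameter, 140 mm long, about 0.47 kg, red 18 mm bands at both ends. Origin at its centre on its axis; x along its length, y and z turn as it rolls. Starts on the board on either side of the groove, nearly parallel to it, axis 65 mm above the bench. Friction about 0.3; a finger pushing its side squarely makes it roll ahead; released it rolls on for some cm.
- stand: Fixed stand: steel V-block let in flush between two plywood boards. Origin on the bench under the middle of the groove; x along the groove towards the stop, y across it (rolling direction), z up. Level top 45 mm above the bench from x -110 to +150, y -250 to +250 mm, with a ledge 14 mm higher outside y = +/-250 mm.
- groove (a point): Middle of the groove's mouth, level with the boards (45 mm above the bench); axes as the stand's. 90 degree V along x, 44 mm wide at the top, 22 mm deep, running the whole length of the stand, open at the -x end. The seated bar's axis is 51 mm above the bench.
- stop (a point): Point on the face of the blue stop plate, on the groove's centre line, 45 mm above the bench and 100 mm along the groove from its middle; axes as the stand's. The upright plate crosses the groove, is 60 mm wide, 12 mm thick, its top 80 mm above the bench. The bar's end butts against its -x face: the bar's centre is then 70 mm short of this point.
- black_bar: Black plastic bar, 40 mm in diameter, 140 mm long, with a white line along it, lying on the other board; it rolls just as easily and must stay where it lies. Origin at its centre, x along its length.
- bush: Copper-coloured sleeve, 32 mm in diameter, 30 mm high, standing on the boards beyond the stop (x = +125 mm of the stand); origin at the centre of its underside. Leave it.
- socket: Steel wrench socket, 26 mm in diameter, 38 mm high, standing on the boards beyond the stop (x = +125 mm of the stand); origin at the centre of its underside. Leave it.
- bearing: Steel bearing ring, 70 mm in diameter, 18 mm high, lying on the bench; origin at the centre of its underside. Leave it.
- oil_bottle: Yellow oil bottle, 72 mm in diameter, 200 mm tall, standing to the left of the stand; origin at the centre of its underside. Leave it.
- grease_can: Red grease can, 84 mm in diameter, 110 mm tall, standing to the right of the stand; origin at the centre of its underside. Leave it.
- wrench: Steel wrench lying on the bench to the robot's right; origin near its middle, on its underside. Leave it.
Mind the look-alikes: they are no part of the job. There is more than one size of the bar; the one meant has the size given above.

How it is judged:
By the outcome, as a careful person would: the job done as asked, in the order asked, and still so for the second after the job is handed in, with the robot touching nothing.
It also fails if it takes over 51 s, if anything falls off the work surface, if the arm or the gripper's body presses on something with over 40 N, if the wrist force passes 120 N, or if a joint passes its speed limit or range.

### The arm

A 6-joint arm with a two-finger parallel gripper is mounted at the origin on the work surface. World frame = base frame: x ahead of the robot, y to its left, z up, the work surface at z = 0. Lengths are in m, angles in rad, forces in N, time in s.
With the tool pointing down it reaches from about 0.35 to 0.8 m from the base axis. Payload 7.3 kg.
Tool frame: the origin (TCP) lies between the finger pads; the fingertips stand 25 mm ahead of it and the grasp point (between the pads) lies 6 mm ahead of it (r.tip_extent is the distance from the TCP to the fingertips, in m); z points along the fingers, y is the direction in which the jaws open and shut (so a half turn about z gives the same grasp; the last joint's range is limited). The gripper opens to 85 mm and grips with 20 to 120 N. Pads are 22 mm wide; open, the fingers measure 114 mm over their backs; the gripper's body (76 mm by 85 mm) begins 54 mm behind the grasp point. The pads swing forward as they close: fully open they stand 13 mm farther back than shut.
Start: joints at [-1.437, 0.342, 1.524, -0, 1.275, -0.146], TCP at [0.145, -0.505, 0.231] pointing down, gripper open.
Joint ranges: [-2.53, 2.53], [-0.77, 2.02], [0.04, 2.7], [-1, 4.14], [0.28, 2.66], [-3.11, 3.11]. Speed limits (rad/s): [2.57, 2.57, 3.14, 3.14, 3.14, 3.14].

### API

Orientations are given as a unit quaternion [x, y, z, w].
In Python, from workcell import r, command_gripper, optics gives the robot as it stands. The module is installed in compiled form; this text tells all that it offers. Calls block until the motion is done:
- r.reach(position, orientation): joint-space move of the TCP to a pose.
- r.move_straight(position, orientation=None, speed=0.15, max_force=None): straight line of the TCP; orientation=None keeps the orientation; speed is the mean speed in m/s. With max_force (N) it stops when the force on the tool has changed by that much, and returns True; else False.
- r.movej(angles): joint-space move.
- command_gripper(opening, force=None): finger opening in m; force is the grip in N (None keeps the last); returns when the fingers have stopped.
- r.hold(seconds).
- r.solve_ik(position, orientation): joint angles nearest the present ones, or None.
- r.read_state(): the state.
- optics.get_image(name): name is "scene" or "top" or "wrist"; returns (picture, depth): 384x512x3 uint8, red, green, blue; 384x512 float32, m along the optical axis (not along the pixel's ray), 0 where there is no reading.
- optics.camera_model(name): a dict with "K" (3x3 intrinsics, pixels), "R" (3x3) and "t" (3): a world point X has camera coordinates R X + t; the wrist camera has in their place "tool_from_camera" (4x4, takes a point from camera to tool coordinates, whose origin is the TCP and whose axes are the flange's). Camera axes: x right, y down, z forward; pixel columns grow to the right and rows downward; lengths in m; the calibration is good to about 2 mm. The wrist camera is an equidistant fisheye: a pixel r from the principal point sees the ray r / f radians off the axis. A picture is of the moment at which its call begins: read the wrist's pose just before it. camera_model takes no time and is no camera call.
A pose or a line that the arm cannot do raises r.PlanningError and nothing moves.
- r.finish_job(): hands the job in, once; it reports no verdict.
The state is a dict: "time_s": time; "joint_positions": joint angles; "dq": joint speeds; "tau": joint torques, N m; "eef_pos": TCP position; "eef_rot": TCP orientation; "contact_force": force on the tool from outside, world axes, zero at the start; "torque": the same for the moment, N m; "grip_width": finger opening in m.
Only numpy, scipy, OpenCV 4.12 (cv2) and the standard library are available. Lean on these libraries where they do the work, as an engineer would, in place of code of your own. Each camera call takes 0.05 s, during which the arm holds its last target.

## Working session

There is one attempt and no reset: what is moved stays moved. The work goes in short steps, each a Python script; the robot and the scene stay as the last script left them, time stands still between calls to the robot, and variables do not carry over. Pictures are saved under pics/ and viewed, and the job is handed in when it is done.

```bash
mkdir -p pics; python3 - <<'E'
from workcell import r, command_gripper, optics
import cv2,numpy as np
for n in ("top","scene"):
    p,d=optics.get_image(n); np.savez(f"{n}0.npz",p=p,d=d)
    cv2.imwrite(f"pics/{n}0.png",cv2.resize(p[:,:,::-1],(800,600),interpolation=cv2.INTER_CUBIC))
    m=optics.camera_model(n); print(n,m)
s=r.read_state(); print(s["time_s"],s["eef_pos"],s["eef_rot"],s["contact_force"])
E
```

```text
top {'K': array([[364.12739197,   0.        , 255.87075815],
       [  0.        , 364.12739197, 191.19564854],
       [  0.        ,   0.        ,   1.        ]]), 'R': array([[ 0.00199777, -0.9999958 , -0.00210024],
       [-0.98075027, -0.00154923, -0.19526008],
       [ 0.195256  ,  0.0024499 , -0.98074925]]), 't': array([0.01462134, 0.52343993, 1.25902461])}
scene {'K': array([[382.84890395,   0.        , 255.21575617],
       [  0.        , 382.84890395, 187.21184933],
       [  0.        ,   0.        ,   1.        ]]), 'R': array([[-0.04537156,  0.99895962,  0.00459241],
       [ 0.65166388,  0.03308149, -0.75778612],
       [-0.75714966, -0.03138924, -0.65248686]]), 't': array([-1.29902207e-04, -2.61136867e-01,  1.50092727e+00])}
0.1 [ 0.14494526 -0.50421134  0.22989687] [ 9.90227286e-01  1.39461209e-01 -1.20457906e-05 -7.02547030e-04] [ 0.03824279 -0.10044387 -0.8019691 ]
```

View pics/top0.png

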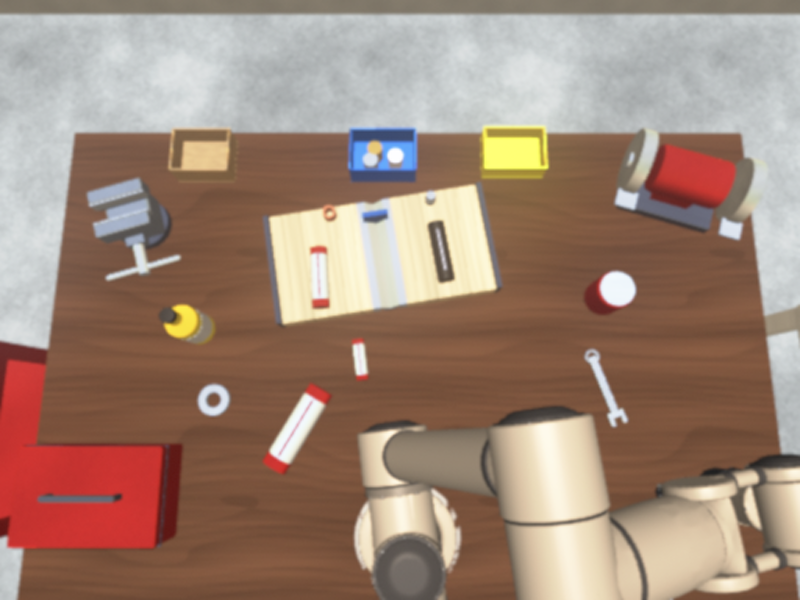

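View pics/scene0.png

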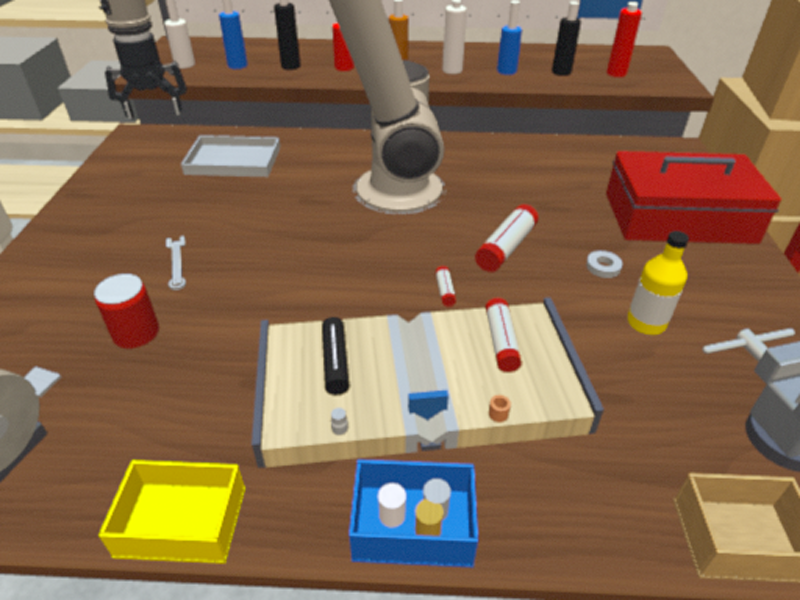

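```bash
python3 - <<'E'
import cv2,numpy as np
p=np.load("top0.npz")["p"]; c=p[112:214,165:325]
cv2.imwrite("pics/topc.png",cv2.resize(c[:,:,::-1],None,fx=5,fy=5,interpolation=cv2.INTER_CUBIC))
p=np.load("scene0.npz")["p"]; c=p[185:305,160:390]
c=p[190:300,245:390]
cv2.imwrite("pics/scenec.png",cv2.resize(c[:,:,::-1],None,fx=5,fy=5,interpolation=cv2.INTER_CUBIC))
E
```

```text
(no output)
```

View pics/topc.png

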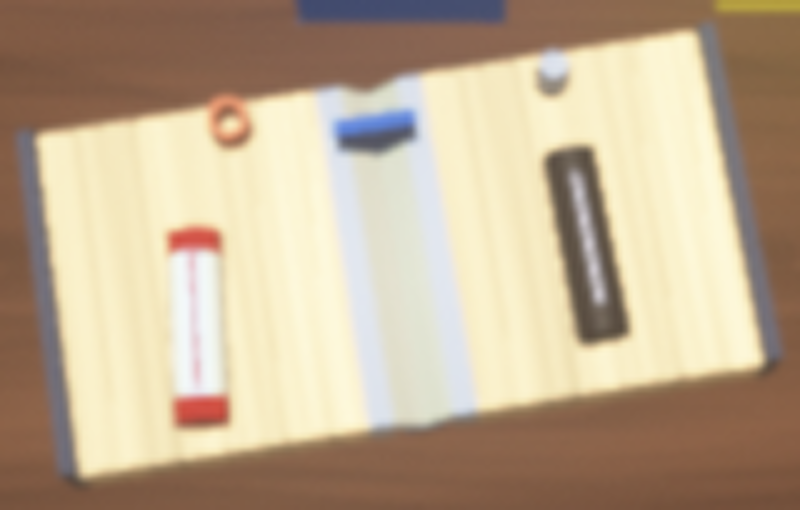

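View pics/scenec.png

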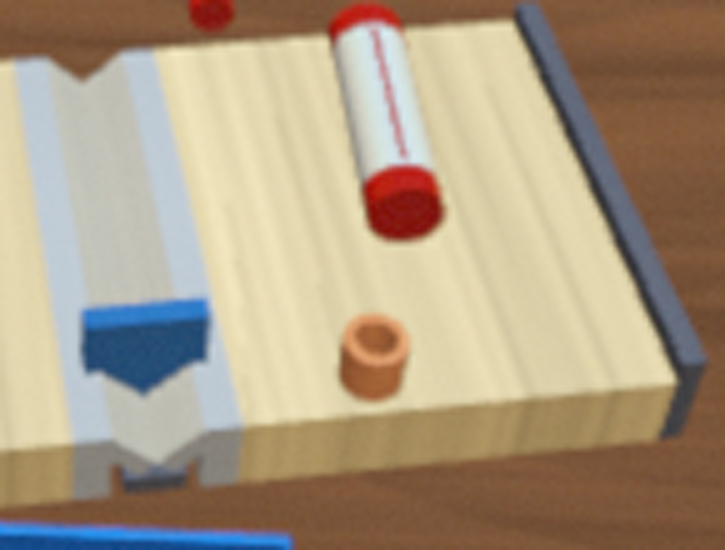

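```bash
cat > h.py <<'E'
import numpy as np,cv2
from workcell import r, command_gripper, optics
def ray(n,uv,z):
    m=optics.camera_model(n);d=np.linalg.inv(m["K"])@np.array([uv[0],uv[1],1.]);R=m["R"];c=-R.T@m["t"];w=R.T@d
    return c+w*(z-c[2])/w[2]
def cloud(n,d):
    m=optics.camera_model(n);v,u=np.mgrid[0:384,0:512];K=m["K"]
    P=np.stack([(u-K[0,2])/K[0,0]*d,(v-K[1,2])/K[1,1]*d,d],-1)
    return (P-m["t"])@m["R"]
E
python3 - <<'E'
from h import *
f=lambda x,y:((x+2.)/5-.5+165,(y+2.)/5-.5+112)
C={k:ray("top",f(*v),.045)[:2] for k,v in dict(TL=(36,135),TR=(695,30),BL=(78,478),BR=(765,368),m1=(318,90),m2=(420,75),m3=(372,430),m4=(475,412)).items()}
for k in C: print(k,C[k].round(4))
for n,z in (("stopTL",(335,122)),("stopTR",(415,110))): print(n,ray("top",f(*z),.08).round(4))
for n,z in (("b",(168,235)),("b",(220,230)),("b",(228,418)),("b",(178,425))): print(n,ray("top",f(*z),.065).round(4))
for cam in ("top","scene"):
    a=np.load(cam+"0.npz");P=cloud(cam,a["d"]);p=a["p"].astype(int)
    reg=(P[...,0]>.3)&(P[...,0]<.9)&(P[...,1]>-.3)&(P[...,1]<.35)&(a["d"]>0)
    top=reg&(abs(P[...,2]-.045)<.008)
    q=P[top]; print(cam,"top z",np.median(q[:,2]),q[:,2].std(),len(q), cv2.minAreaRect(q[:,:2].astype(np.float32)))
    hi=reg&(P[...,2]>.06)&(P[...,2]<.1)
    n,l,st,ce=cv2.connectedComponentsWithStats(hi.astype(np.uint8))
    for i in range(1,n):
        if st[i,4]>12:
            q=P[l==i]; print(st[i,4],q.mean(0).round(4),q[:,2].max().round(4),p[l==i].mean(0).round(), cv2.minAreaRect(q[:,:2].astype(np.float32)))
    m=P[...,2]; 
E
```

```text
TL [0.7229 0.3281]
TR [ 0.8066 -0.1648]
BL [0.4647 0.2859]
BR [ 0.5462 -0.2094]
m1 [0.7586 0.1185]
m2 [0.7705 0.0422]
m3 [0.5    0.0753]
m4 [0.5133 0.001 ]
stopTL [0.7208 0.1029 0.08  ]
stopTR [0.73   0.0449 0.08  ]
b [0.6399 0.2239 0.065 ]
b [0.6437 0.1862 0.065 ]
b [0.5049 0.1768 0.065 ]
b [0.4998 0.2122 0.065 ]
top top z 0.04514052724666314 0.0028930918332801883 8050 ((0.6716629862785339, 0.03208032250404358), (0.4707788825035095, 0.7406951189041138), 32.497291564941406)
158 [0.8438 0.0691 0.0682] 0.0754 [ 84. 112. 176.] ((0.8633496761322021, 0.06070824712514877), (0.07067190110683441, 0.15770231187343597), 0.2818012535572052)
44 [ 0.7603 -0.0533  0.0769] 0.0876 [195. 191. 184.] ((0.7606549263000488, -0.054476089775562286), (0.020328007638454437, 0.02278357371687889), 1.9979532957077026)
53 [0.7247 0.1836 0.0715] 0.0808 [213. 156. 118.] ((0.725945770740509, 0.18357548117637634), (0.02913099341094494, 0.029049385339021683), 88.2905502319336)
82 [0.719  0.0768 0.0765] 0.0863 [108. 128. 179.] ((0.7204819321632385, 0.07651712745428085), (0.014462193474173546, 0.05918988212943077), 9.8
[... 1236 characters left out ...]
0.1441657841205597, 0.039696965366601944), 10.310712814331055)
236 [0.7273 0.0766 0.0744] 0.0827 [ 49. 100. 153.] ((0.7245678305625916, 0.07690267264842987), (0.01529739424586296, 0.059714462608098984), 10.404374122619629)
153 [0.7328 0.1842 0.0701] 0.0786 [184. 124.  80.] ((0.7312092781066895, 0.18374359607696533), (0.030898449942469597, 0.02970513515174389), 16.86646270751953)
131 [ 0.7723 -0.0524  0.0755] 0.0851 [167. 168. 165.] ((0.7699443101882935, -0.052211809903383255), (0.02228827401995659, 0.023640450090169907), 62.289581298828125)
457 [0.8491 0.0618 0.0675] 0.0732 [ 36. 108. 185.] ((0.8668371438980103, 0.06025690957903862), (0.1599796563386917, 0.06597976386547089), 89.87353515625)
```

```bash
cat >> h.py <<'E'
O=np.array([.617,.058]);YAW=np.radians(9.6)
Rz=lambda a:np.array([[np.cos(a),-np.sin(a)],[np.sin(a),np.cos(a)]])
def W(x,y): return O+Rz(YAW)@[x,y]
def S(p): return Rz(-YAW)@(np.asarray(p)[:2]-O)
def Q(psi): return [np.cos(psi/2),np.sin(psi/2),0,0]
def look(tag,cam="top",crop=(100,220,160,330),f=4):
    p,d=optics.get_image(cam);np.savez(tag+".npz",p=p,d=d)
    a,b,c,e=crop;cv2.imwrite(f"pics/{tag}.png",cv2.resize(p[a:b,c:e,::-1],None,fx=f,fy=f,interpolation=cv2.INTER_CUBIC))
    return p,d
def bars(cam,p,d):
    P=cloud(cam,d);reg=(d>0)&(P[...,2]>.06)&(P[...,2]<.095)
    L=Rz(-YAW);xy=(P[...,:2]-O)@L.T
    reg&=(xy[...,0]>-.13)&(xy[...,0]<.09)&(abs(xy[...,1])<.235)
    n,l,st,_=cv2.connectedComponentsWithStats(reg.astype(np.uint8))
    for i in range(1,n):
        if st[i,4]>60:
            q=xy[l==i].astype(np.float32);c,s,a=cv2.minAreaRect(q)
            print(cam,st[i,4],np.round(c,4),np.round(s,3),round(a,1))
E
python3 - <<'E'
from h import *
print(r.tip_extent, r.read_state()["grip_width"])
for c in("top","scene"):
    a=np.load(c+"0.npz");bars(c,a["p"],a["d"])
for k in (-1,1):
    psi=YAW-np.radians(5.6)+k*np.pi/2
    print(k,r.solve_ik([*W(-.02,.185),.075],Q(psi)))
print(r.solve_ik([*W(-.13,0),.075],Q(YAW)),r.solve_ik([*W(-.13,0),.075],Q(YAW+np.pi)))
E
```

```text
0.025 0.08535155821840769
top 433 [-0.0073 -0.135 ] [0.142 0.04 ] 0.8
top 444 [-0.0219  0.1496] [0.04  0.141] 84.4
scene 667 [-0.0177  0.1496] [0.041 0.147] 84.3
scene 713 [-0.0026 -0.1356] [0.144 0.04 ] 0.7
-1 [ 2.71642797e-01  6.53794460e-01  1.45820513e+00 -4.44089210e-16
  1.02959306e+00 -2.93976303e+00]
1 [ 2.71642797e-01  6.53794460e-01  1.45820513e+00 -4.44089210e-16
  1.02959306e+00  2.01829627e-01]
[-8.23378824e-02  4.69733289e-01  1.81993158e+00 -4.44089210e-16
  8.51927787e-01  1.32090684e+00] [-8.23378824e-02  4.69733289e-01  1.81993158e+00 -4.44089210e-16
  8.51927787e-01 -1.82068582e+00]
```

```bash
python3 - <<'E'
from h import *
b=np.radians(-5.6)
def T(off): # TCP in stand coords offset along bar's +y
    return np.array([-.020,.1496])+Rz(b)@[0,off]
q=Q(YAW+b+np.pi/2)
r.reach([*W(*T(.050)),.20],q)
command_gripper(.07)
r.move_straight([*W(*T(.050)),.074],speed=.12,max_force=10)
s=r.read_state();print(s["time_s"],s["eef_pos"],s["contact_force"],s["grip_width"])
p,d=look("s1","scene",(170,310,160,360),4);bars("scene",p,d)
look("t1")
E
```

```text
4.65 [0.56941028 0.25224117 0.07486838] [-0.2433628   0.61177585  1.02759768] 0.0698251856125101
scene 665 [-0.0188  0.1494] [0.041 0.146] 84.5
scene 711 [-0.0035 -0.1356] [0.145 0.04 ] 0.6
```

View pics/s1.png

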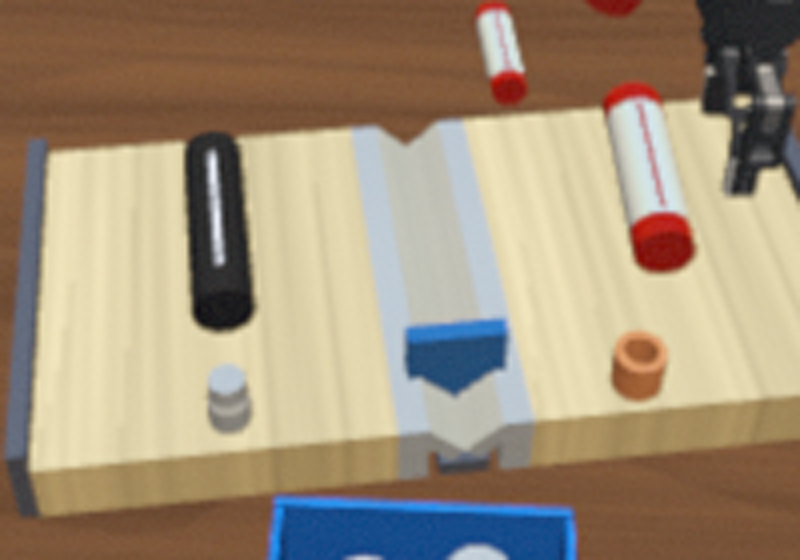

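```bash
python3 - <<'E'
from h import *
b=np.radians(-5.6)
def T(off): return np.array([-.020,.1496])+Rz(b)@[0,off]
r.move_straight([*W(*T(.033)),.074],speed=.05)
r.move_straight([*W(-.021,.112+.031),.074],Q(YAW+np.pi/2),speed=.025)
s=r.read_state();print(s["time_s"],S(s["eef_pos"]),s["eef_pos"][2],s["contact_force"])
r.hold(.7)
p,d=look("s2","scene",(170,310,160,360),4);bars("scene",p,d)
p,d=look("t2");bars("top",p,d)
print(r.read_state()["time_s"])
E
```

```text
6.975 [-0.02064727  0.14270524] 0.07616618754017375 [-3.6467935  -0.1477257  13.56505904]
scene 576 [-0.0203  0.132 ] [0.04  0.144] 87.6
scene 713 [-0.0043 -0.1356] [0.146 0.04 ] 0.6
top 433 [-0.0073 -0.135 ] [0.14 0.04] 0.3
7.775
```

View pics/s2.png

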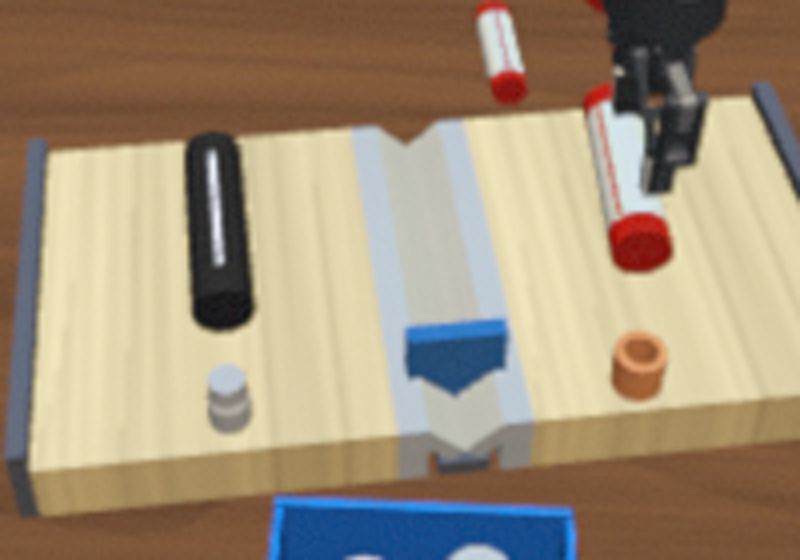

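```bash
python3 - <<'E'
from h import *
for t,(u,v) in (("s1",(740,185)),("s2",(657,185))):
    d=np.load(t+".npz")["d"];P=cloud("scene",d)
    uu,vv=int(u/4+160),int(v/4+170)
    for y in range(vv-8,vv+5,1):
        for x in range(uu-3,uu+4,2):
            q=P[y,x]; print(np.round([*S(q),q[2]],3),end=" ")
        print()
    print()
E
```

```text
[0.021 0.185 0.119] [0.033 0.185 0.131] [0.049 0.182 0.147] [0.044 0.19  0.141] 
[0.022 0.185 0.117] [0.039 0.182 0.134] [0.051 0.182 0.145] [0.046 0.189 0.14 ] 
[0.024 0.185 0.116] [0.045 0.18  0.136] [0.047 0.184 0.138] [0.047 0.19  0.137] 
[0.022 0.186 0.11 ] [0.045 0.181 0.133] [0.05  0.184 0.137] [0.05  0.188 0.137] 
[0.025 0.185 0.11 ] [0.03  0.188 0.114] [0.05  0.184 0.134] [0.052 0.188 0.135] 
[0.026 0.186 0.106] [0.032 0.188 0.112] [0.032 0.193 0.112] [0.033 0.198 0.113] 
[0.027 0.186 0.104] [0.032 0.189 0.109] [0.034 0.193 0.11 ] [0.034 0.198 0.11 ] 
[0.027 0.186 0.101] [0.034 0.188 0.107] [0.032 0.194 0.105] [0.034 0.199 0.106] 
[0.025 0.188 0.095] [0.034 0.189 0.104] [0.033 0.195 0.102] [0.035 0.199 0.104] 
[0.024 0.189 0.09 ] [0.035 0.189 0.101] [0.032 0.196 0.097] [0.032 0.201 0.097] 
[0.022 0.19  0.084] [0.033 0.191 0.095] [0.033 0.196 0.095] [0.034 0.201 0.095] 
[0.028 0.188 0.088] [0.025 0.195 0.083] [0.027 0.199 0.085] [-0.009  0.222  0.046] 
[-0.008  0.206  0.045] [-0.006  0.21   0.047] [-0.006  0.216  0.045] [-0.006  0.222  0.045] 

[0.021 0.131 0.126] [0.027 0.13
[... 326 characters left out ...]
0.113] [0.045 0.133 0.135] [0.047 0.138 0.136] 
[0.022 0.133 0.108] [0.024 0.137 0.111] [0.027 0.141 0.113] [0.027 0.146 0.112] 
[0.022 0.133 0.105] [0.029 0.135 0.112] [0.026 0.142 0.109] [0.027 0.146 0.109] 
[0.022 0.133 0.101] [0.028 0.136 0.107] [0.026 0.142 0.105] [0.027 0.147 0.105] 
[0.021 0.134 0.097] [0.025 0.138 0.101] [0.023 0.144 0.098] [0.028 0.147 0.103] 
[0.019 0.135 0.091] [0.028 0.137 0.1  ] [0.026 0.143 0.097] [0.028 0.148 0.099] 
[0.02  0.135 0.089] [0.025 0.138 0.094] [0.026 0.143 0.094] [0.028 0.148 0.096] 
[0.022 0.135 0.087] [0.019 0.142 0.083] [0.012 0.15  0.075] [-0.018  0.167  0.043] 
[0.021 0.136 0.083] [0.02  0.141 0.081] [0.018 0.147 0.079] [-0.012  0.165  0.046]
```

```bash
python3 - <<'E'
from h import *
e=r.read_state()["eef_pos"]
r.move_straight([e[0],e[1],e[2]+.025],speed=.08)
p,d=look("s3","scene",(170,310,160,360),4);bars("scene",p,d)
r.move_straight([*W(-.02,.192),e[2]+.025],speed=.1)
p,d=look("s4","scene",(170,310,160,360),4);bars("scene",p,d)
h=r.move_straight([*W(-.02,.192),.053],speed=.04,max_force=5)
s=r.read_state();print(h,s["time_s"],S(s["eef_pos"]),s["eef_pos"][2],s["contact_force"],s["eef_rot"])
p,d=look("s5","scene",(170,310,160,360),4);bars("scene",p,d)
E
```

```text
scene 644 [-0.0194  0.1348] [0.04  0.145] 85.1
scene 711 [-0.0023 -0.1355] [0.142 0.04 ] 0.6
scene 669 [-0.02   0.135] [0.041 0.145] 84.6
scene 712 [-0.0034 -0.1356] [0.143 0.04 ] 0.6
False 10.3667 [-0.01977096  0.19203716] 0.05334084530683027 [-0.34335219 -0.28123959 -0.46692143] [6.45429788e-01 7.63819530e-01 2.76296490e-04 1.94718576e-04]
scene 667 [-0.0195  0.1348] [0.04  0.146] 85.1
scene 713 [-0.0031 -0.1355] [0.144 0.04 ] 0.6
scene 62 [0.0258 0.19  ] [0.023 0.016] 72.8
```

View pics/s5.png

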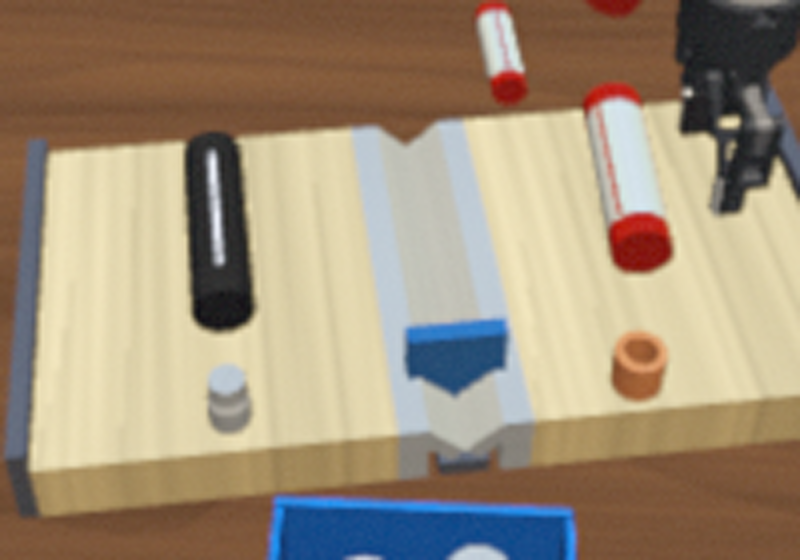

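```bash
python3 - <<'E'
from h import *
h=r.move_straight([*W(-.02,.192),.032],speed=.03,max_force=4)
s=r.read_state();print(h,s["time_s"],s["eef_pos"][2],s["contact_force"],s["grip_width"])
E
```

```text
True 10.975 0.03654640600739292 [-1.28362134  0.48574438  5.92335643] 0.07025907816123693
```

```bash
python3 - <<'E'
from h import *
q=Q(YAW+np.pi/2)
r.move_straight([*W(-.02,.192),.045],q,speed=.04)
r.move_straight([*W(-.02,.175),.045],q,speed=.05)
h=r.move_straight([*W(-.021,.131),.045],q,speed=.03,max_force=10)
s=r.read_state();print(h,s["time_s"],S(s["eef_pos"]),s["eef_pos"][2],s["contact_force"])
r.hold(.6)
p,d=look("s6","scene",(170,310,160,360),4);bars("scene",p,d)
E
```

```text
False 13.4583 [-0.02101311  0.13116379] 0.044988988426678866 [-0.29288499 -0.38070729  0.21739695]
scene 708 [-0.0223  0.1033] [0.054 0.145] 84.8
scene 710 [-0.0036 -0.1357] [0.144 0.04 ] 0.7
```

View pics/s6.png

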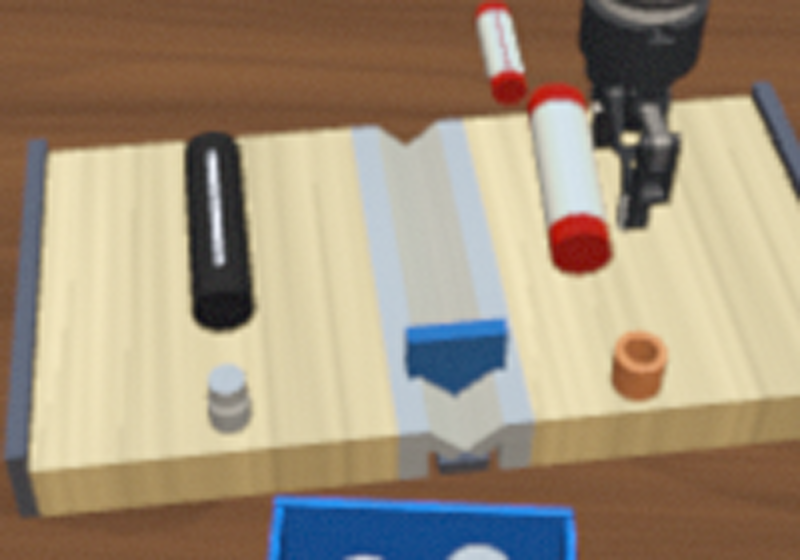

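```bash
python3 - <<'E'
from h import *
q=Q(YAW+np.pi/2)
for y,v in ((.085,.035),(.047,.035)):
    h=r.move_straight([*W(-.024,y),.045],q,speed=v,max_force=10)
    s=r.read_state();print(h,s["time_s"],S(s["eef_pos"]),s["contact_force"])
r.hold(.5)
p,d=look("s7","scene",(170,310,160,360),4);bars("scene",p,d)
E
```

```text
False 15.575 [-0.02398842  0.08521661] [-0.52881441 -0.93058411 -0.32558461]
False 16.8083 [-0.02401431  0.04719306] [ 0.11532557  0.37631976 -0.89581437]
scene 542 [-0.029   0.0005] [0.144 0.037] 0.0
scene 712 [-0.0035 -0.1356] [0.145 0.04 ] 0.7
```

View pics/s7.png

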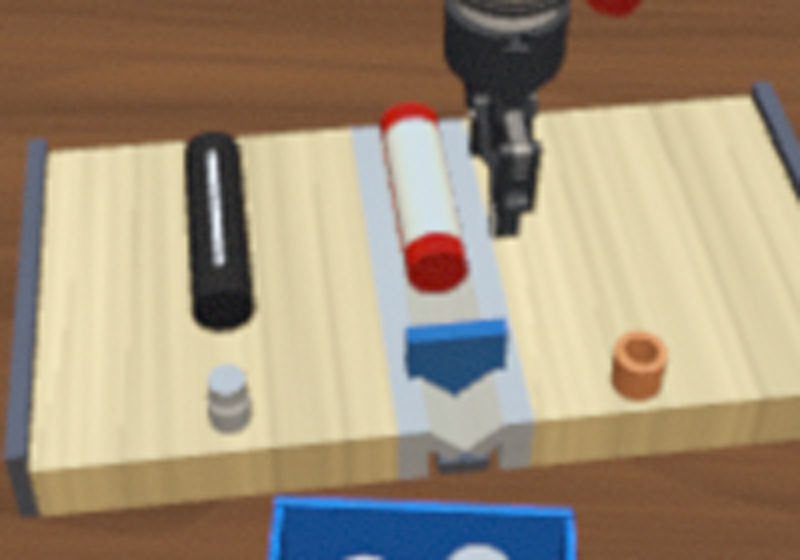

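```bash
python3 - <<'E'
from h import *
q=Q(YAW+np.pi/2)
r.move_straight([*W(-.024,.10),.045],q,speed=.12)
r.move_straight([*W(-.024,.11),.09],q,speed=.12)
command_gripper(0)
h=r.move_straight([*W(-.024,.11),.035],q,speed=.035,max_force=4)
s=r.read_state();print(h,s["time_s"],S(s["eef_pos"]),s["eef_pos"][2],s["contact_force"],s["grip_width"])
E
```

```text
True 20.3333 [-0.02418353  0.11000282] 0.04428368147189389 [-0.93402225  0.32970845  5.12656605] 0.00012151471813331456
```

```bash
python3 - <<'E'
from h import *
q=Q(YAW)
r.move_straight([*W(-.024,.11),.12],speed=.15)
r.reach([*W(-.142,.0005),.12],q)
r.move_straight([*W(-.142,.0005),.049],q,speed=.1,max_force=8)
s=r.read_state();print(s["time_s"],S(s["eef_pos"]),s["eef_pos"][2],s["contact_force"])
p,d=look("s8","scene",(150,290,160,360),4);bars("scene",p,d)
p,d=look("t8",crop=(110,230,190,300),f=5);bars("top",p,d)
E
```

```text
23.0667 [-0.1415691   0.00047388] 0.04938819320311959 [ 0.22181177  0.2560517  -0.53861083]
scene 539 [-0.0304  0.0001] [0.143 0.037] 0.2
scene 713 [-0.003  -0.1355] [0.143 0.04 ] 0.7
top 436 [-0.007  -0.1351] [0.142 0.04 ] 0.7
top 155 [0.0056 0.0009] [0.063 0.037] 4.2
```

View pics/s8.png

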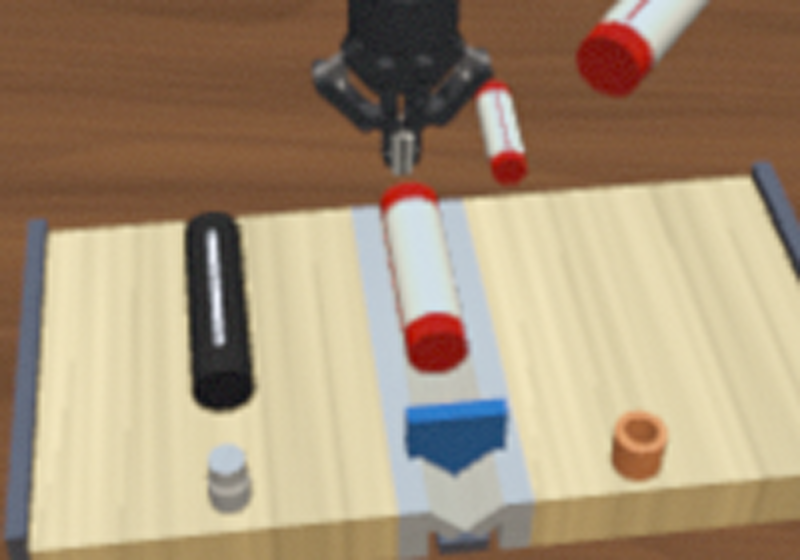

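View pics/t8.png

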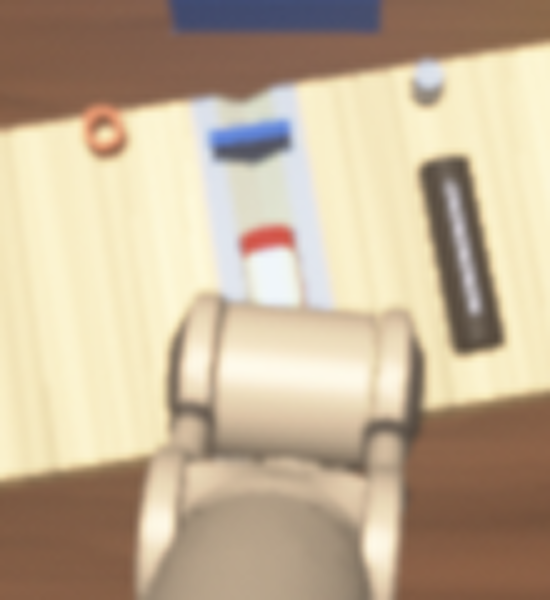

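```bash
python3 - <<'E'
from h import *
q=Q(YAW)
h=r.move_straight([*W(-.060,0),.049],q,speed=.03,max_force=9)
s=r.read_state();print(h,s["time_s"],S(s["eef_pos"]),s["eef_pos"][2],s["contact_force"])
if not h:
    h=r.move_straight([*W(-.035,0),.049],q,speed=.015,max_force=7)
    s=r.read_state();print(h,s["time_s"],S(s["eef_pos"]),s["eef_pos"][2],s["contact_force"])
p,d=look("s9","scene",(150,290,160,360),4);bars("scene",p,d)
E
```

```text
False 26.05 [-6.00045049e-02 -7.42527830e-06] 0.04903905659553247 [-1.88074454  0.20149144 -1.57100443]
True 26.9833 [-0.04843315  0.00013697] 0.04840201509433814 [-0.19076923  0.15340206  0.29228052]
scene 709 [-0.0028 -0.1355] [0.144 0.04 ] 0.6
scene 598 [0.0188 0.0006] [0.039 0.143] 88.2
```

View pics/s9.png

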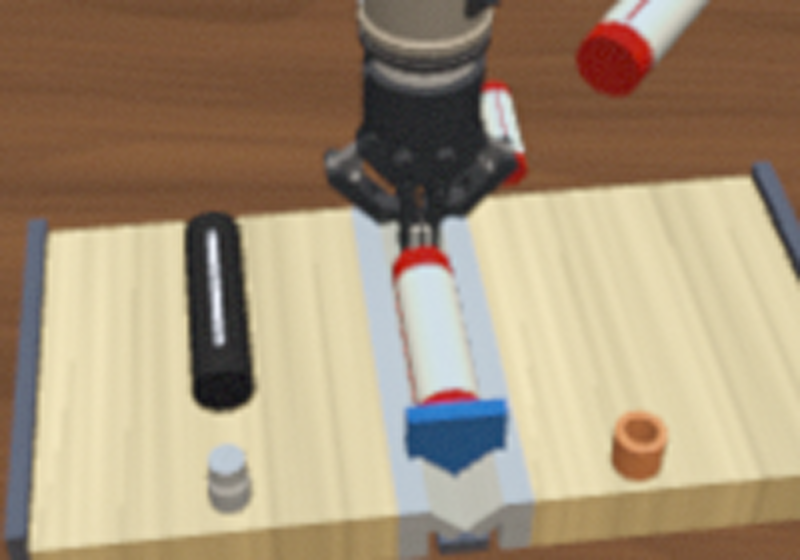

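```bash
python3 - <<'E'
from h import *
q=Q(YAW)
for k in range(2):
    h=r.move_straight([*W(-.040,0),.049],q,speed=.01,max_force=8)
    s=r.read_state();print(h,s["time_s"],S(s["eef_pos"]),s["contact_force"])
r.move_straight([*W(-.053,0),.049],q,speed=.02)
r.move_straight([*W(-.14,0),.06],q,speed=.12)
r.reach([*W(-.2,.0),.25],q)
p,d=look("s10","scene",(150,290,160,360),4);bars("scene",p,d)
p,d=look("t10",crop=(110,230,190,300),f=5);bars("top",p,d)
print(r.read_state()["time_s"])
E
```

```text
True 27.5417 [-0.0484764   0.00039624] [-0.87436168  0.36814461  0.49784761]
True 27.9917 [-0.04858033  0.00057637] [-0.68360054  0.71558162  0.43102275]
scene 715 [-0.0037 -0.1355] [0.145 0.04 ] 0.6
scene 524 [0.0262 0.0004] [0.127 0.036] 0.2
top 309 [0.0287 0.0007] [0.122 0.037] 1.0
top 424 [-0.0072 -0.1353] [0.141 0.04 ] 0.5
30.1833
```

View pics/s10.png

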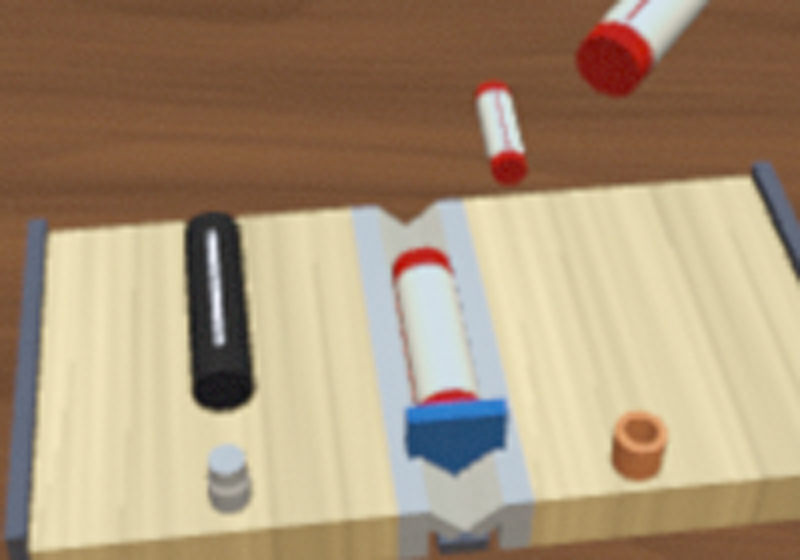

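View pics/t10.png

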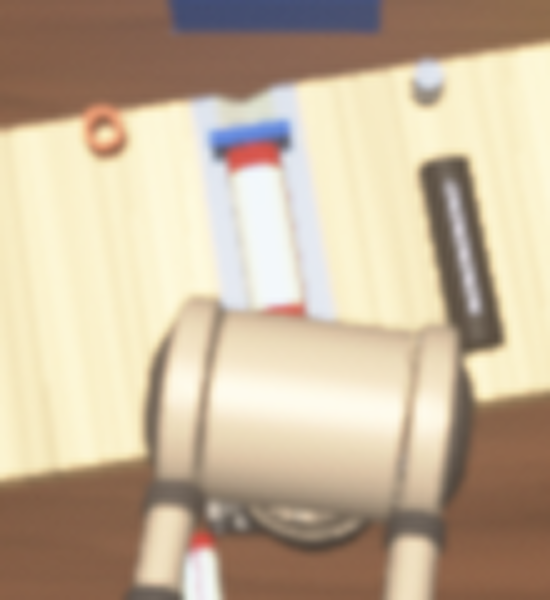

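```bash
python3 - <<'E'
from h import *
r.finish_job()
E
```

```text
the job is handed in; nothing more can be done
```

The bar with the red ends is lying in the groove with its end against the blue stop plate. I rolled it there by its side with the open fingertips and never picked it up. I then slid it along with a shut fingertip on its end, and the job was handed in at about 30 s on the robot's clock.

**Last checks**
- **Stop plate:** three guarded pushes (7–8 N limit) all stopped at the same place, within 0.2 mm. Both cameras show the bar's end at the plate, though they can only resolve this to about 3 mm.
- **Groove:** the bar lies along the groove within about 1° and less than 1 mm off its centre line.
- **Other things:** the black bar's measured position stayed within about 1 mm in both cameras. The bush and socket look unmoved in the pictures. I did not re-check the bearing, bottle, can or wrench, but the arm did no work near them.
- **Robot:** the fingers were withdrawn about 200 mm back along the groove and the tool was at 0.25 m height, touching nothing.

**What disagreed or went wrong**
- **Fingertip height:** touching the board put the fingertips about 8 mm behind the TCP with the gripper 70 mm open, and level with it when shut. The stated figure is 25 mm ahead.
- **First push:** because of that, the fingers rode up onto the bar, with about 13.5 N upwards. I lifted off, measured the tip height by touching the board, and pushed again lower. The bar had moved about 15 mm and stayed on its board.

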